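Show the lower tin's date to the reader

ROBOT

A 6-joint arm with a two-finger parallel gripper is mounted at the origin on the work surface. World frame = base frame: x ahead of the robot, y to its left, z up, the work surface at z = 0. Lengths are in m, angles in rad, forces in N, time in s.
With the tool pointing down it reaches from about 0.275 to 0.875 m from the base axis. Payload 12.5 kg.
Tool frame: the origin (TCP) lies at the very end of the fingers, on their centre line; the grasp point (between the pads) lies 19 mm behind it; z points along the fingers, y is the line along which they close (so a half turn about z gives the same grasp; the last joint's range is limited). The gripper opens to 85 mm and grips with 20 to 120 N. Pads are 22 mm wide; open, the fingers measure 114 mm over their backs; the gripper's body (76 mm by 85 mm) begins 54 mm behind the grasp point. The pads swing forward as they close: fully open they stand 13 mm farther back than shut.
Start: joints at [-1.186, 0.351, 1.652, -0, 1.139, -0.085], TCP at [0.249, -0.49, 0.231] pointing down, gripper open.
Joint ranges: [-2.75, 2.75], [-0.79, 2.1], [0.01, 2.65], [-1.57, 4.71], [0.07, 3.14], [-2.87, 2.87]. Speed limits (rad/s): [2.22, 2.22, 2.79, 3.14, 3.14, 3.14].

INTERFACE

Orientations are given as a 3x3 rotation matrix whose columns are the frame's x, y, z axes.
In Python, from bench import manip gives the robot as it stands. Calls block until the motion is done:
- manip.move_ptp(position, orientation): joint-space move of the TCP to a pose.
- manip.move_l(position, attitude=None, max_speed=0.15): straight line of the TCP; attitude=None keeps the orientation; max_speed is the mean speed in m/s.
- manip.move_j(angles): joint-space move.
- manip.set_gripper(opening, effort=None): opening from 0.0 (shut) to 1.0 (fully open); effort is the grip in N (None keeps the last); returns when the fingers have stopped.
- manip.dwell(seconds).
- manip.inverse_kinematics(position, orientation): joint angles nearest the present ones, or None.
- manip.grab_frame(name): name is "scene" or "top" or "wrist"; returns (picture, depth): 384x512x3 uint8, red, green, blue; 384x512 float32, m along the optical axis (not along the pixel's ray), 0 where there is no reading.
- manip.get_calibration(name): a dict with "camera_matrix" (3x3 intrinsics, pixels), "R" (3x3) and "t" (3): a world point X has camera coordinates R X + t. Camera axes: x right, y down, z forward; pixel columns grow to the right and rows downward; lengths in m; the calibration is good to about 2 mm. A picture is of the moment at which its call begins: read the wrist's pose just before it. get_calibration takes no time and is no camera call; for the wrist camera it gives the pose at the moment of the call.
A pose or a line that the arm cannot do raises manip.Unreachable and nothing moves.
- manip.sign_off(): hands the job in; it is judged then, once.
Trained networks look in the newest picture that a camera, given by its name, has taken for a name from the list of things; names that differ only in an ending like _2 or _b are one class to them, and where a whole thing is asked for, a point or a joint stands for the part that bears it (a point fixed in the world has none). Each returns a list of dicts, best first, with "confidence" (0 to 1); they miss things now and then, are a little off and sometimes report something else, mostly with a low value. They report only what shows in the picture. A call takes as long as a camera call. They do not tell look-alikes from the thing itself.
- manip.look_for(camera, name): "at" ([x, y, z] in m, in world coordinates, good to about 4 mm: the middle of the surface that is visible of it).
Readings, each from a call of its own:
- manip.current_time(): time.
- manip.current_qpos(): joint angles.
- manip.current_joint_vel(): joint speeds.
- manip.current_joint_torque(): joint torques, N m.
- manip.current_ee_pos(): TCP position.
- manip.current_tcp_rot(): TCP orientation.
- manip.current_force(): force on the tool from outside, world axes, zero at the start.
- manip.current_ft_torque(): the same for the moment, N m.
- manip.current_grip_width(): opening from 0.0 (shut) to 1.0 (fully open).
- manip.current_grip_force(): force on a finger pad.
Only numpy, scipy, OpenCV 4.12 (cv2) and the standard library are available. Lean on these libraries where they do the work, as an engineer would, in place of code of your own. Each camera call takes 0.05 s, during which the arm holds its last target. There are 200 camera calls.

TASK

In the pantry one tea tin stands on another, and a third, alike, stands alone: set the upper tin of the pair squarely on top of the lone tin, edges flush, and let go of it. Then pick up the tin that was beneath it and show its underside to the sloping window of the date reader: lid side up, centred in front of the window, underside parallel to the glass and 10 cm away from it, long side along the window's long side. Finish while still holding it there, steady in the air; keep the pile square and leave the jar, the can and the bowl where they are.

Things in the scene. Friction and masses are not known exactly. Their poses are not given: they have to be found in the camera images.
- upper_tin_center (a point): Tea tin, a plain metal block 60 mm (its x) by 110 mm (its y, long side) by 40 mm high (its z, up; lid on top), about 150 g; all three tins are alike. The point is the centre of the tin, 20 mm above its underside. This one starts on top of the lower tin, lying squarely on it to within a few mm.
- lower_tin_center (a point): Tea tin, a plain metal block 60 mm (its x) by 110 mm (its y, long side) by 40 mm high (its z, up; lid on top), about 150 g; all three tins are alike. The point is the centre of the tin, 20 mm above its underside. This one starts on the counter, beneath the upper tin; it is the one to show.
- lone_tin_center (a point): Tea tin, a plain metal block 60 mm (its x) by 110 mm (its y, long side) by 40 mm high (its z, up; lid on top), about 150 g; all three tins are alike. The point is the centre of the tin, 20 mm above its underside. This one starts alone on the counter, on the other side of the reader.
- reader_window (a point): Centre of the glass (75 x 120 mm) of the fixed grey and black date reader (150 x 150 mm foot), 75 mm above the counter. The window's face, 130 x 150 mm, slopes down towards the robot's side, 24 degrees from level; its top edge is 102 mm up. z: normal out of the glass (up, leaning towards the robot's side); y: level, along the window's long side; x: up the slope.
- lower_tin: The lower tin as a whole; origin at the centre of its underside, axes as for its centre.
- upper_tin: The upper tin as a whole; origin at the centre of its underside.
- lone_tin: The lone tin as a whole; origin at the centre of its underside.
- reader: The date reader as a whole, fixed to the counter; origin at the centre of its underside.
- jar: Bystander: amber glass jar with a steel lid, 72 mm across and 130 mm high; origin at the centre of its underside, far left of the counter.
- can: Bystander: food can, 66 mm across and 100 mm high; origin at the centre of its underside, far right.
- bowl: Bystander: small white bowl, 90 mm across and 45 mm high, between the robot and the reader; origin at the centre of its underside.
There are look-alikes about, which are no part of the job. What is meant by the reader is not yellow, and is the smaller of those in its own colour.

How it is judged:
On the way:
1. the upper tin rests squarely on the lone tin, released (horizontal distance between upper_tin_center and lone_tin_center below 0.008 m and z of upper_tin_center in the frame of lone_tin_center between 0.036 and 0.044 m and angle between the y axis of upper_tin_center and the y axis of lone_tin_center, either way round below 0.12 rad and angle between each of upper_tin_center, lone_tin_center's own z axis and vertical below 0.06 rad and height (world z) of lone_tin_center below 0.024 m and contact force between each of upper_tin, lone_tin and the fingers below 0.1 N), for 0.3 s.
At the end, for the whole second after the job is handed in: Upper tin squarely on the lone tin (centres within 8 mm, sides 0.12 rad), released. Lower tin held still by the fingers alone, lid up, within 18 mm of the window's centre along its x and y, underside 82-118 mm from the glass, parallel within 0.16 rad, long side along the window's within 0.17 rad (all of step 1 and x of lower_tin_center in the frame of reader_window between -0.018 and 0.018 m and y of lower_tin_center in the frame of reader_window between -0.018 and 0.018 m and z of lower_tin_center in the frame of reader_window between 0.102 and 0.138 m and angle between the z axis of lower_tin_center and the z axis of reader_window, either way round below 0.16 rad and angle between the y axis of lower_tin_center and the y axis of reader_window, either way round below 0.17 rad and angle between lower_tin_center's own z axis and vertical below 1 rad and contact force between lower_tin and the fingers above 1 N and linear speed of lower_tin below 0.02 m/s and contact force between lower_tin and reader below 0.1 N and contact force between lower_tin and upper_tin below 0.1 N and contact force between lower_tin and lone_tin below 0.1 N and contact force between lower_tin and jar below 0.1 N and contact force between lower_tin and can below 0.1 N and contact force between lower_tin and bowl below 0.1 N); the arm keeps its last pose, push and grip.
It fails at once if the jar is pushed more than 25 mm or tipped over (distance of jar from where it was at the start of the episode above 0.025 m or angle between jar's own z axis and vertical above 0.4 rad).
It fails at once if the can is pushed more than 25 mm or tipped over (distance of can from where it was at the start of the episode above 0.025 m or angle between can's own z axis and vertical above 0.4 rad).
It fails at once if the bowl is pushed more than 25 mm or tipped over (distance of bowl from where it was at the start of the episode above 0.025 m or angle between bowl's own z axis and vertical above 0.4 rad).
It also fails if it takes over 64 s, if anything falls off the work surface, if the arm or the gripper's body presses on something with over 40 N, if the wrist force passes 120 N, or if a joint passes its speed limit or range.

## Working session

There is one attempt and no reset: what is moved stays moved. The work goes in short steps, each a Python script; the robot and the scene stay as the last script left them, time stands still between calls to the robot, and variables do not carry over. Pictures are saved under pics/ and viewed, at most 10 in all, crops included, and the job is handed in when it is done.

```bash
mkdir -p pics; python3 - <<'E'
from bench import manip
import cv2,numpy as np
for c in("scene","top"):
    p,d=manip.grab_frame(c); cv2.imwrite(f"pics/{c}0.png",p[:,:,::-1]); np.savez(f"{c}0.npz",p=p,d=d,**manip.get_calibration(c))
    for n in("upper_tin","lower_tin","lone_tin","reader","reader_window","jar","can","bowl"):
        print(c,n,[(np.round(r["at"],3).tolist(),round(r["confidence"],2)) for r in manip.look_for(c,n)])
print(manip.current_time())
E
```

```text
scene upper_tin [([0.514, -0.277, 0.073], 0.61)]
scene lower_tin [([0.515, -0.275, 0.02], 0.61)]
scene lone_tin [([0.483, 0.277, 0.037], 0.59), ([0.512, -0.279, 0.023], 0.22)]
scene reader [([0.755, -0.406, 0.05], 0.92), ([0.332, -0.214, 0.064], 0.89), ([0.68, -0.001, 0.05], 0.65), ([0.482, 0.273, 0.038], 0.51)]
scene reader_window [([0.754, -0.409, 0.084], 0.83), ([0.342, -0.215, 0.127], 0.8), ([0.676, -0.007, 0.086], 0.56)]
scene jar [([0.759, 0.271, 0.09], 0.75)]
scene can [([0.744, -0.233, 0.072], 0.75), ([0.756, 0.272, 0.09], 0.74), ([0.482, 0.279, 0.034], 0.27)]
scene bowl [([0.333, 0.018, 0.029], 0.96), ([0.514, -0.277, 0.076], 0.72)]
top upper_tin [([0.484, -0.281, 0.076], 0.93)]
top lower_tin [([0.458, -0.258, 0.038], 0.46)]
top lone_tin [([0.46, 0.276, 0.038], 0.95)]
top reader [([0.618, -0.006, 0.075], 0.91), ([0.69, -0.412, 0.07], 0.84), ([0.285, -0.238, 0.117], 0.82)]
top reader_window [([0.633, -0.005, 0.073], 0.94), ([0.276, -0.239, 0.12], 0.83), ([0.7, -0.415, 0.072], 0.77), ([0.461, -0.254, 0.039], 0.2)]
top jar [([0.723, 0.268, 0.111], 0.97)]
top can [([0.705, -0.226, 0.097], 0.93)]
top bowl [([0.355, 0.027, 0.021], 0.8)]
0.9
```

View pics/scene0.png

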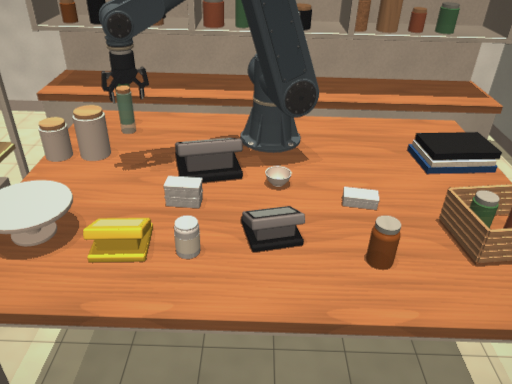

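View pics/top0.png

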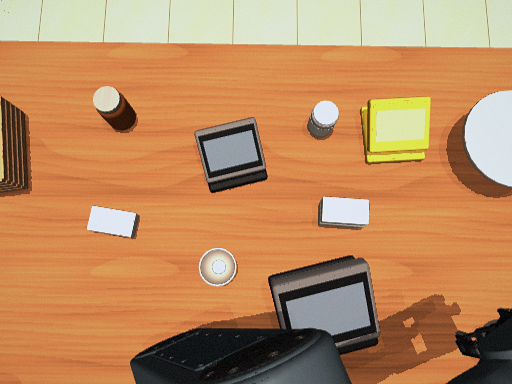

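The scene view shows a grey/black reader at (272,228), a larger one at (208,158) and a yellow one at (120,238). The pair of tins is at (183,192) and the lone tin at (361,198). In the top view these are at (232,153), (325,300), (397,130), (344,212) and (113,222).
- **Reader candidates (top pixels):** yellow (397,130), large grey (325,300), small grey (232,153). By the description it is the small grey one.

Next I check that choice in a crop and fit the geometry from both views.

```bash
cat > h.py <<'E'
import numpy as np,cv2
def cloud(d,K,R,t):
    v,u=np.indices(d.shape); c=np.stack([(u-K[0,2])/K[0,0]*d,(v-K[1,2])/K[1,1]*d,d],-1)
    w=(c-t)@R; w[d<=0]=np.nan; return w
def rect(w,c,zlo,zhi,r=.1):
    m=(np.hypot(w[...,0]-c[0],w[...,1]-c[1])<r)&(w[...,2]>zlo)&(w[...,2]<zhi)
    P=w[m]
    if len(P)<20: return None
    (cx,cy),s,a=cv2.minAreaRect((P[:,:2]*1000).astype(np.float32))
    b=cv2.boxPoints(((cx,cy),s,a)); e1=b[1]-b[0]; e2=b[2]-b[1]
    l=e1 if np.hypot(*e1)>np.hypot(*e2) else e2
    if l[1]<0:l=-l
    return dict(c=np.round([cx,cy],1),mean=np.round(P.mean(0),4),zmed=round(float(np.median(P[:,2])),4),size=np.round(s,1),yaw=round(float(np.arctan2(-l[0],l[1])),3),n=len(P))
E
python3 - <<'E'
from h import *
for c in("top","scene"):
    f=np.load(c+"0.npz"); w=cloud(f["d"],f["camera_matrix"],f["R"],f["t"]); p=f["p"]
    print(c,"campos",np.round(-f["R"].T@f["t"],3),f["camera_matrix"][0,0])
    print("upper",rect(w,(.485,-.28),.07,.1)); print("lone",rect(w,(.46,.276),.032,.06))
    print("bowl",rect(w,(.355,.027),.015,.07)); print("can",rect(w,(.715,-.23),.05,.15,.07)); print("jar",rect(w,(.725,.27),.05,.16,.07))
    print("table",np.nanmedian(w[(abs(w[...,0]-.5)<.03)&(abs(w[...,1]-.13)<.03)][:,2]))
    # reader: sloped face
    m=(np.hypot(w[...,0]-.63,w[...,1]+.006)<.1)&(w[...,2]>.035)&(w[...,2]<.12); P=w[m]
    print("reader all",rect(w,(.63,-.006),.03,.12,.13))
    hsv=cv2.cvtColor(p,cv2.COLOR_RGB2HSV); near=np.hypot(w[...,0]-.63,w[...,1]+.006)<.1
    g=near&(w[...,2]>.03)&(hsv[...,2]>110)&(p[...,2].astype(int)>=p[...,0]-2)
    n,l,st,ce=cv2.connectedComponentsWithStats(g.astype(np.uint8),connectivity=4)
    k=1+np.argmax(st[1:,4]); Q=w[l==k]
    q=Q.mean(0)
    for _ in range(4):
        q=Q.mean(0);nn=np.linalg.svd(Q-q)[2][2];r=(Q-q)@nn;Q=Q[abs(r)<max(.003,2.5*r.std())]
    nn*=np.sign(nn[2]); y=np.cross([0,0,1],-nn)
    y=np.cross(nn,[0,0,1.]); y/=np.linalg.norm(y); x=np.cross(y,nn)
    a=((Q-q)@np.c_[x,y]*1000).astype(np.float32); R=cv2.minAreaRect(a)
    print("glass px",st[k],"mean",q,"n",nn,"tilt",np.degrees(np.arccos(nn[2])),"y",y,"rect",R,"centre",q+x*R[0][0]/1e3+y*R[0][1]/1e3)
    if c=="top": A=p[105:205,180:285]
    else: A=p[195:260,225:320]
    cv2.imwrite(f"pics/crop_{c}.png",cv2.resize(A,None,fx=5,fy=5)[:,:,::-1])
E
```

```text
top campos [ 0.346 -0.062  1.082] 432.6829572913622
upper {'c': array([ 485.5, -277.7]), 'mean': array([ 0.4847, -0.2772,  0.0788]), 'zmed': 0.0789, 'size': array([109.5,  60.4]), 'yaw': -0.055, 'n': 1195}
lone {'c': array([458.4, 281.2]), 'mean': array([0.4578, 0.2796, 0.0386]), 'zmed': 0.0386, 'size': array([112. ,  59.9]), 'yaw': -0.153, 'n': 1135}
bowl {'c': array([352.2,  22.1]), 'mean': array([0.3521, 0.024 , 0.0317]), 'zmed': 0.0316, 'size': array([86.3, 85.6]), 'yaw': -1.556, 'n': 702}
can {'c': array([ 715.9, -231.1]), 'mean': array([ 0.711 , -0.2293,  0.0915]), 'zmed': 0.0977, 'size': array([63.5, 62.7]), 'yaw': -1.263, 'n': 703}
jar {'c': array([730.2, 280.4]), 'mean': array([0.7243, 0.2749, 0.1106]), 'zmed': 0.1259, 'size': array([68.2, 67.3]), 'yaw': -0.028, 'n': 1034}
table -0.001218512749604672
reader all {'c': array([633.5,  -4.3]), 'mean': array([ 0.6295, -0.005 ,  0.0748]), 'zmed': 0.0757, 'size': array([129.1, 149.9]), 'yaw': 0.258, 'n': 3336}
glass px [ 203  130   55   42 1535] mean [ 0.62657089 -0.00548602  0.07448864] n [-0.39427657 -0.1039352   0.91309554] tilt
[... 712 characters left out ...]
}
can {'c': array([ 725.8, -233.8]), 'mean': array([ 0.7368, -0.2319,  0.0851]), 'zmed': 0.091, 'size': array([63.3, 63.5]), 'yaw': 1.307, 'n': 661}
jar {'c': array([740.6, 279.2]), 'mean': array([0.7546, 0.2746, 0.1014]), 'zmed': 0.1044, 'size': array([69.7, 67.8]), 'yaw': -1.479, 'n': 1028}
table -0.0022939171802574716
reader all {'c': array([638.4,  -7.2]), 'mean': array([ 0.6689, -0.0048,  0.0739]), 'zmed': 0.0797, 'size': array([128.6, 149.3]), 'yaw': 0.264, 'n': 1455}Traceback (most recent call last):
  File "<stdin>", line 14, in <module>
    return _wrapfunc(a, 'argmax', axis=axis, out=out, **kwds)
    return bound(*args, **kwds)
ValueError: attempt to get argmax of an empty sequence
```

View pics/crop_top.png

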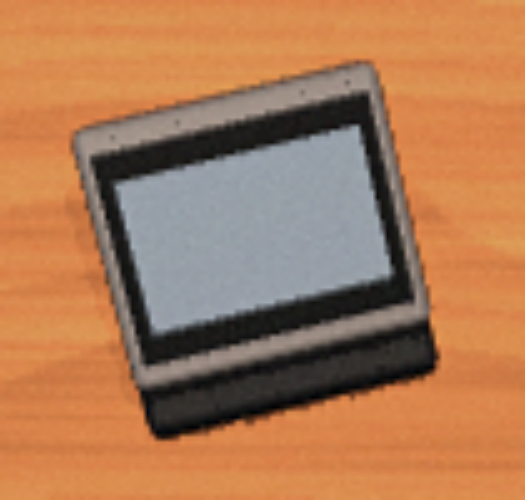

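The crop confirms the small grey reader. Its glass (middle about (255,228) in the crop) fits 75x119 mm with a tilt of 24.06°, as described. I lift now, then look from near at both tins with the wrist camera.

```bash
cat >> h.py <<'E'
def down(yaw,s=1):
    y=s*np.array([np.cos(yaw),np.sin(yaw),0]); z=np.array([0,0,-1.]); return np.c_[np.cross(y,z),y,z]
G=np.array([.6263,-.0057,.0745]); N=np.array([-.3943,-.1039,.9131]); N/=np.linalg.norm(N)
WY=np.cross(N,[0,0,1.]); WY/=np.linalg.norm(WY); WX=np.cross(WY,N)
def show(s=1): y=s*WX; z=-N; return np.c_[np.cross(y,z),y,z]
def wcloud(manip):
    k=manip.get_calibration("wrist"); p,d=manip.grab_frame("wrist"); return p,cloud(d,k["camera_matrix"],k["R"],k["t"])
E
python3 - <<'E'
from h import *
from bench import manip
f=np.load("top0.npz"); w=cloud(f["d"],f["camera_matrix"],f["R"],f["t"])
m=(w[...,2]>.03)&(w[...,2]<.16)&(w[...,1]<-.1)&(w[...,1]>-.4)&(w[...,0]>.2)&(w[...,0]<.445)
print("big reader max x,z",np.nanmax(w[m],0))
print(np.round(manip.current_tcp_rot(),2).tolist(),"WX",WX,"WY",WY)
for s in(1,-1):
    for nm,p,R in(("pair",[.486,-.278,.3],down(-.055,s)),("low",[.486,-.278,.008],down(-.055,s)),("lone",[.458,.28,.09],down(-.155,s)),("show",G+N*.105,show(s))):
        q=manip.inverse_kinematics(p,R); print(s,nm,None if q is None else np.round(q,2))
p0=manip.current_ee_pos(); manip.move_l([p0[0],p0[1],.33])
q=[manip.inverse_kinematics([.486,-.278,.33],down(-.055,s)) for s in(1,-1)]
s=1 if abs(q[0][5])<abs(q[1][5]) else -1
print("s",s)
for n,c,yaw,z in(("lone",(.458,.28),-.155,(.032,.06)),("pair",(.486,-.278),-.055,(.07,.1))):
    manip.move_ptp([c[0],c[1],.33],down(yaw,s)); manip.dwell(.3)
    p,w=wcloud(manip); cv2.imwrite(f"pics/w_{n}.png",p[:,:,::-1]); print(n,rect(w,c,*z),manip.current_time())
    if n=="pair":print("low?",rect(w,c,.01,.06))
E
```

```text
big reader max x,z [ 0.38012526 -0.10153663  0.14650396]
[[0.89, 0.45, -0.0], [0.45, -0.89, 0.0], [-0.0, -0.0, -1.0]] WX [0.88295177 0.23266216 0.40775543] WY [-0.25480715  0.96699189  0.        ]
1 pair [-0.6   0.31  1.54 -0.    1.3  -0.55]
1 low [-0.6   0.69  1.76 -0.    0.69 -0.55]
1 lone [ 0.46  0.52  1.8  -0.    0.82  0.62]
1 show [-0.19  0.34  1.9   0.35  0.54 -0.71]
-1 pair [-0.6   0.31  1.54 -0.    1.3   2.59]
-1 low [-0.6   0.69  1.76 -0.    0.69  2.59]
-1 lone [ 0.46  0.52  1.8  -0.    0.82 -2.52]
-1 show [-0.19  0.34  1.9   0.35  0.54  2.43]
s 1
lone {'c': array([458.4, 281.3]), 'mean': array([0.4587, 0.2835, 0.0391]), 'zmed': 0.0391, 'size': array([109. ,  59.9]), 'yaw': -0.159, 'n': 2900} 4.8667
pair {'c': array([ 485.2, -278.5]), 'mean': array([ 0.4853, -0.2764,  0.0791]), 'zmed': 0.0791, 'size': array([108.6,  60. ]), 'yaw': -0.059, 'n': 3428} 7.225
low? {'c': array([ 486.5, -224.5]), 'mean': array([ 0.4864, -0.2245,  0.0366]), 'zmed': 0.0366, 'size': array([ 0.2, 55.8]), 'yaw': 1.513, 'n': 39}
```

Wrist and top views agree within about 1 mm (lid heights 0.079 and 0.039, as expected). Now I grasp the upper tin.

```bash
python3 - <<'E'
from h import *
from bench import manip
R=down(-.058)
manip.move_l([.4855,-.2785,.12],R,.2); manip.move_l([.4855,-.2785,.043],None,.1)
print("f",manip.current_force())
manip.set_gripper(0.0,40); print(manip.current_grip_width(),manip.current_grip_force(),manip.current_force())
manip.move_l([.4855,-.2785,.25],None,.15); manip.dwell(.2)
print(manip.current_grip_width(),manip.current_grip_force())
p,w=wcloud(manip); cv2.imwrite("pics/w_held.png",p[:,:,::-1])
print("held",rect(w,(.4855,-.2785),.26,.31)); print("low",rect(w,(.4855,-.2785),.03,.055),manip.current_time())
E
```

```text
f [-0.26001828 -0.29422465  1.14534121]
0.6942572565723729 43.774648904800415 [-1.40100267  0.386049    6.75264069]
0.7003197863383869 43.21093261241913
held {'c': array([ 486. , -262.9]), 'mean': array([ 0.4862, -0.2609,  0.289 ]), 'zmed': 0.2852, 'size': array([ 79.8, 125.5]), 'yaw': 1.519, 'n': 35515}
low {'c': array([ 486.5, -234.7]), 'mean': array([ 0.4862, -0.2346,  0.039 ]), 'zmed': 0.0391, 'size': array([20.2, 60.2]), 'yaw': 1.516, 'n': 896} 11.4833
```

View pics/w_held.png

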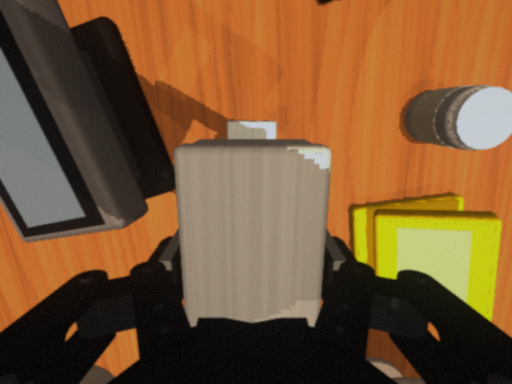

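The upper tin fills the middle (lid spans about (180,150)–(328,320)) squarely between the fingers, with the lower tin's end showing at (252,130). I carry it to above the lone tin and measure the held tin before lowering.

```bash
cat >> h.py <<'E'
def held(manip):
    """lid plane and edges of the held tin, in the tool frame"""
    T=np.array(manip.current_ee_pos());R=np.array(manip.current_tcp_rot()); p,w=wcloud(manip)
    q=(w-T)@R
    hsv=cv2.cvtColor(p,cv2.COLOR_RGB2HSV)
    Q=q[(abs(q[...,1])<.028)&(abs(q[...,0])<.07)&(q[...,2]<-.02)&(q[...,2]>-.06)&(hsv[...,1]<70)&(hsv[...,2]>70)]
    for _ in range(5):
        c=np.median(Q,0) if _==0 else Q.mean(0); n=np.linalg.svd(Q-c,full_matrices=False)[2][2]; r=(Q-c)@n; Q=Q[abs(r)<max(.002,2*r.std())]
    n*=-np.sign(n[2]); g=q[(abs((q-c)@n)<.003)&(hsv[...,1]<70)&(hsv[...,2]>70)&(abs(q[...,0])<.08)&(abs(q[...,1])<.045)]
    print("lid centre z at x=0:",round(float(c[2]-(n[0]*(0-c[0])+n[1]*(0-c[1]))/n[2]),4),"n",np.round(n,3),"x range",np.percentile(g[:,0],[.3,99.7]).round(4),"y range",np.percentile(g[:,1],[.5,99.5]).round(4))
    return p,q,n
E
python3 - <<'E'
from h import *
from bench import manip
manip.move_l([.4855,-.2785,.33],None,.2)
manip.move_ptp([.4585,.2813,.25],down(-.158)); manip.dwell(.3)
p,q,n=held(manip); np.save("q.npy",q); cv2.imwrite("pics/w_held2.png",p[:,:,::-1])
print(manip.current_grip_width(),manip.current_time())
E
```

```text
lid centre z at x=0: -0.0354 n [ 0.001  0.001 -1.   ] x range [-0.021   0.0548] y range [-0.0288  0.0286]
0.6949891039516842 14.4167
```

Held level and centred (end edge at 54.8 mm of 55). Lowering to place.

```bash
python3 - <<'E'
from h import *
from bench import manip
P=np.array([.4585,.2813,.07]); manip.move_l(P,None,.15); manip.dwell(.2); f0=np.array(manip.current_force())
z=.048
while True:
    P[2]=z; manip.move_l(P,None,.03); f=manip.current_force()[2]-f0[2]
    if abs(f)>3 or z<=.0425: break
    z-=.001
print("z",z,"df",f)
manip.set_gripper(1.0); manip.dwell(.2)
manip.move_l([P[0],P[1],.13],None,.1); manip.move_l([P[0],P[1],.33],None,.25); manip.dwell(.2)
p,w=wcloud(manip); cv2.imwrite("pics/w_pile.png",p[:,:,::-1])
print("pile",rect(w,P[:2],.065,.1),"below",rect(w,P[:2],.02,.05),manip.current_time())
E
```

```text
z 0.043 df 10.650808217968713
pile {'c': array([458. , 281.7]), 'mean': array([0.4583, 0.2838, 0.0791]), 'zmed': 0.0792, 'size': array([107.6,  60.1]), 'yaw': -0.158, 'n': 3447} below {'c': array([467.1, 334.7]), 'mean': array([0.4671, 0.3346, 0.037 ]), 'zmed': 0.0367, 'size': array([ 0.1, 53.7]), 'yaw': 1.412, 'n': 38} 20.9
```

View pics/w_pile.png

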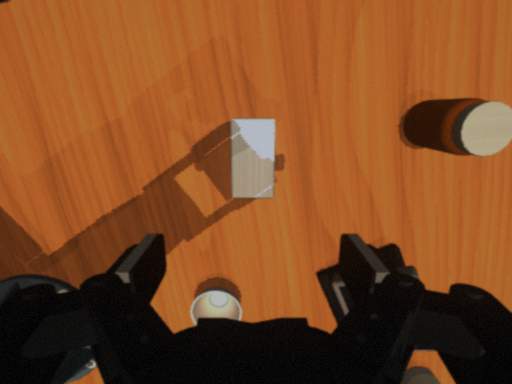

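The picture shows the pile at (253,158), flush, standing alone and square, with the fingers open and clear of it. Next I measure the lower tin from above and grasp it if the numbers are sane.

```bash
python3 - <<'E'
from h import *
from bench import manip
c=(.4855,-.2785)
manip.move_ptp([*c,.30],down(-.058)); manip.dwell(.3)
p,w=wcloud(manip); r=rect(w,c,.03,.06); print(r)
x,y=np.array(r["c"])/1000; yaw=r["yaw"]
assert abs(x-c[0])<.012 and abs(y-c[1])<.012 and abs(yaw+.058)<.1 and min(r["size"])<64 and .034<r["zmed"]<.045
manip.move_l([x,y,.09],down(yaw),.2); manip.move_l([x,y,.007],None,.1); print("f",manip.current_force())
manip.set_gripper(0.0,50); print(manip.current_grip_width(),manip.current_grip_force())
manip.move_l([x,y,.30],None,.15); manip.dwell(.3)
p,q,n=held(manip); print(manip.current_grip_width(),manip.current_grip_force(),manip.current_time())
E
```

```text
{'c': array([ 483.4, -278.6]), 'mean': array([ 0.4835, -0.2764,  0.0391]), 'zmed': 0.0391, 'size': array([109.1,  60. ]), 'yaw': -0.07, 'n': 3278}
f [-0.33636517  0.05370629  1.25650059]
0.69444935701143 54.638723731040955
lid centre z at x=0: -0.0314 n [ 0.001  0.001 -1.   ] x range [-0.0246  0.0543] y range [-0.0289  0.0286]
0.6939552507674761 53.90966355800629 28.2667
```

```bash
python3 - <<'E'
from h import *
from bench import manip
R=show(1)
manip.move_ptp(G+N*.23,R); manip.move_l(G+N*.1078,R,.1); manip.dwell(1)
p,q,n=held(manip)
T=np.array(manip.current_ee_pos()); print("tcp err",T-G-N*.1078,"rot",np.abs(np.array(manip.current_tcp_rot())-R).max())
print(manip.current_grip_width(),manip.current_grip_force(),np.abs(manip.current_joint_vel()).max(),manip.current_time())
for c in("scene","top"):
    P,d=manip.grab_frame(c); k=manip.get_calibration(c); w=cloud(d,k["camera_matrix"],k["R"],k["t"])
    cv2.imwrite(f"pics/{c}1.png",P[:,:,::-1])
    print(c,"pile",rect(w,(.4585,.2815),.07,.1),[ (o,rect(w,a,.05,.15,.07)["c"]) for o,a in(("can",(.715,-.23)),("jar",(.725,.27)))])
E
```

```text
lid centre z at x=0: -0.0314 n [ 0.001  0.001 -1.   ] x range [-0.0245  0.0545] y range [-0.0291  0.0289]
tcp err [-2.38491511e-05 -1.63707347e-05 -3.67827288e-05] rot 7.415725700946063e-05
0.6991653797211409 53.92304062843323 0.0016596770537696955 31.6833
scene pile {'c': array([464.2, 279.1]), 'mean': array([0.4685, 0.2778, 0.0787]), 'zmed': 0.0793, 'size': array([109.8,  63.6]), 'yaw': -0.166, 'n': 438} [('can', array([ 725.3, -233.3])), ('jar', array([742.5, 279.1]))]
top pile {'c': array([457.9, 281.2]), 'mean': array([0.4574, 0.2801, 0.0787]), 'zmed': 0.0788, 'size': array([111. ,  59.9]), 'yaw': -0.158, 'n': 1224} [('can', array([ 715.7, -231.1])), ('jar', array([730.7, 280.5]))]
```

View pics/scene1.png

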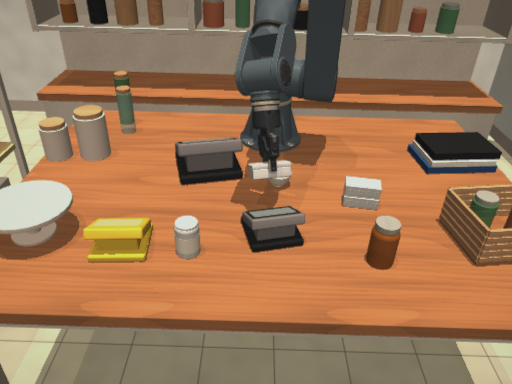

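The picture shows the tin held at (270,171), in front of the small reader at (272,228). The pile is square at (361,193), and the can, jar and bowl have not moved. Handing in.

```bash
python3 -c "
from bench import manip
print(manip.sign_off())"
```

```text
the job is handed in; nothing more can be done
None
```

The job is handed in (no verdict came back): the upper tin sits flush on the lone tin, released, and the lower tin is held steady in front of the small grey reader, aligned with its glass and about 10 cm away.

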